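Start the last clamp screw of a board fixture with the wing key

ROBOT

A 7-joint arm with a two-finger parallel gripper is mounted at the origin on the work surface. World frame = base frame: x ahead of the robot, y to its left, z up, the work surface at z = 0. Lengths are in m, angles in rad, forces in N, time in s.
With the tool pointing down it reaches from about 0.4 to 0.85 m from the base axis. Payload 10.4 kg.
Tool frame: the origin (TCP) lies at the very end of the fingers, on their centre line; the grasp point (between the pads) lies 19 mm behind it; z points along the fingers, y is the direction in which the jaws open and shut (so a half turn about z gives the same grasp; the last joint's range is limited). The gripper opens to 85 mm and grips with 20 to 120 N. Pads are 22 mm wide; open, the fingers measure 114 mm over their backs; the gripper's body (76 mm by 85 mm) begins 54 mm behind the grasp point. The pads swing forward as they close: fully open they stand 13 mm farther back than shut.
Start: joints at [1.208, 0.332, -0.065, 1.46, 0.022, 1.35, -0.088], TCP at [0.208, -0.589, 0.21] pointing down, gripper open.
Joint ranges: [-2.6, 2.6], [-0.5, 2.12], [-1.47, 1.34], [0.16, 2.42], [-1.27, 4.41], [0.06, 2.06], [-2.6, 2.6]. Speed limits (rad/s): [2.22, 2.22, 2.79, 2.79, 3.14, 3.14, 3.14].

INTERFACE

Orientations are given as a unit quaternion [x, y, z, w].
In Python, from workcell import get_obs, camera, camera_info, hand_in gives the robot as it stands.
- The arm moves only by the tool move_arm, never from a script. Its argument "moves" is a list of rows, each a list of 3 entries, a list of its own where there are three numbers: the shift along the tool's x, y, z in units of 25 mm (1.0 is 25 mm), then the turn, a rotation vector about the tool's x, y, z in degrees, then the opening, from 0 (shut) to 1 (fully open). A call has 1 to 5 rows; each row shifts and turns the commanded pose from where the row before left it, along the tool's axes as they then stand; what a row does not reach is not made up. A row lasts 1/8 s, in which the tool goes at most 62.5 mm and 10.7 degrees, less where a joint would pass 70% of its speed; a pose out of reach is approached as far as the arm can. A call is refused whole if a number of a shift passes 1 or a number of a turn 10.7, either way. A call with a gripper value outside its range is refused whole. The fingers move at their own pace and stop on an object; "squeeze" is the grip in N (left out, the last holds). Time passes only in rows, so rows that do not move let the fingers close. It gives the time, the measured TCP pose, the force and the opening at its end, in the units of the state.
- get_obs(): the state, without advancing time (a new reading comes with each control period).
- camera(name): name is "side" or "top" or "wrist"; returns the picture (420x560x3 uint8, red, green, blue); there is no depth.
- camera_info(name): a dict with "fx", "fy", "cx", "cy" (pixels), "D" ([k1, k2, p1, p2, k3] as OpenCV has them; the pictures are not rectified), "origin" and "rotation" of the camera in the world. Camera axes: x right, y down, z forward; pixel columns grow to the right and rows downward; lengths in m; the calibration is good to about 2 mm. A picture is of the moment at which its call begins: read the wrist's pose just before it. camera_info takes no time and is no camera call; for the wrist camera it gives the pose at the moment of the call.
- hand_in(): hands the job in, once; it reports no verdict.
The state is a dict: "clock": time; "joint_pos": joint angles; "joint_velocities": joint speeds; "tau": joint torques, N m; "position": TCP position; "ee_rot": TCP orientation; "ft_force": force on the tool from outside, world axes, zero at the start; "torque": the same for the moment, N m; "grip_width": opening from 0.0 (shut) to 1.0 (fully open).
Only numpy, scipy, OpenCV 4.12 (cv2) and the standard library are available. Lean on these libraries where they do the work, as an engineer would, in place of code of your own. Each camera call takes 0.05 s, during which the arm holds its last target. There are 200 camera calls.

TASK

The circuit board on the inspection fixture is held by four wing screws; three are run down and one still stands proud. Take the wing key with the flat paddle handle from the tool stand, lower it upright and square over the proud screw until its jaws straddle the wings and rest on the clamp pad, and only then turn the screw about a sixth of a turn clockwise (seen from above). Let go and leave the key standing upright on the screw.

Things in the scene. Friction and masses are not known exactly. Their poses are not given: they have to be found in the camera images.
- key_grip (a point): Centre of the wing key's flat white paddle handle, 56 mm long (this point's x), 18 thick (y), 44 high; pinch it across y. z points up the key: 114 mm tall, 200 g, upright and loose in one pocket of a low grey stand 30 mm high (pocket floor at 6 mm; lift straight out). Point is 92 mm above the feet, on the axis. The other pocket, 90 mm away, holds a nut driver with a round waisted handle: not needed.
- key: Centre of the underside of the key's foot, 92 mm below the handle centre, same axes. The steel foot, 46 mm (x) by 29 mm (y), is two upright jaws with a slot between them, 17 mm wide, 44 mm deep, open below and at both ends and running along x: the screw's wings go into it lengthwise, with 5.5 mm play to each side or about 16 degrees each way, taken up before the screw turns.
- screw_top (a point): Top centre of the one dark steel wing screw standing proud, at a corner of the 200 mm square aluminium fixture plate. Wings 40 mm long (this point's x), 6 thick (y), 16 high, on 22 mm of bare 6 mm shank; z up. Top is 38 mm above the flat round steel pad, 60 mm wide, that the key's feet rest on. The other three corners, 124 mm apart, have the same pads with screws run down, 22 mm lower.
- screw (a joint): Turn of the proud screw in rad: 0 at the start, growing clockwise seen from above; a sixth of a turn is about 1.05. It turns stiffly (0.06 N m), stays where it is left and does not noticeably sink in so small a turn.
Things that resemble listed ones, but are neither listed nor needed, are in the scene too. Leave any blue or orange look-alike of the key alone.

How it is judged:
On the way, in this order (a step that is already met when the one before it is completed fails the run):
1. the key stands square over the proud screw, down on its pad, with the screw not yet turned (horizontal distance between key_grip and screw_top below 0.015 m and z of key_grip in the frame of screw_top between 0.044 and 0.062 m and angle between key_grip's own z axis and vertical below 0.175 rad and value of joint screw between -0.2 and 0.2 rad), for 0.2 s.
2. the screw is turned clockwise with the key square on it (horizontal distance between key_grip and screw_top below 0.015 m and z of key_grip in the frame of screw_top between 0.044 and 0.062 m and angle between key_grip's own z axis and vertical below 0.175 rad and value of joint screw above 0.55 rad), for 0.2 s.
At the end, for the whole second after the job is handed in: The screw is turned clockwise by between 32 and 91 degrees (0.55 to 1.6 rad), and the key stands on it at rest, let go: within 10 degrees of upright, handle centre within 15 mm of the screw's axis and 44 to 62 mm above the screw's top (all of step 2 and value of joint screw below 1.6 rad and linear speed of key below 0.03 m/s); the robot touches nothing.
It fails at once if the screw is turned with the key off its axis by more than 25 mm or leaning by more than 15 degrees ((value of joint screw above 0.2 rad or value of joint screw below -0.2 rad) and (velocity of joint screw above 0.4 rad/s or velocity of joint screw below -0.4 rad/s) and (horizontal distance between key_grip and screw_top above 0.025 m or angle between key_grip's own z axis and vertical above 0.262 rad)).
It also fails if it takes over 45 s, if anything falls off the work surface, if the arm or the gripper's body presses on something with over 40 N, if the wrist force passes 120 N, or if a joint passes its speed limit or range.

## Working session

There is one attempt and no reset: what is moved stays moved. The work goes in short steps, Python scripts to look and compute and a tool call to move; the robot and the scene stay as the last step left them, time stands still between calls to the robot, and variables do not carry over. Pictures are saved under pics/ and viewed, about 8 in all and at most 12, crops included, and the job is handed in when it is done.

Besides the shell and the picture viewer there is one more tool, called after "Request:" as a command line: name --argument value ..., lists and objects as JSON in quotes. move_arm: Moves the arm, as the interface text tells. Its arguments: {"type":"object","properties":{"moves":{"type":"array","items":{"type":"array"}},"squeeze":{"type":"number"}},"required":["moves"]}

```bash
mkdir -p pics
cat > h.py <<'E'
import numpy as np, cv2
from workcell import get_obs, camera, camera_info
def ray(i,px):
    K=np.array([[i['fx'],0,i['cx']],[0,i['fy'],i['cy']],[0,0,1.]])
    p=cv2.undistortPoints(np.array(px,float).reshape(-1,1,2),K,np.array(i['D'],float)).reshape(-1,2)
    d=np.c_[p,np.ones(len(p))]@np.array(i['rotation']).reshape(3,3).T
    return np.array(i['origin']),d
def plane(i,px,z):
    o,d=ray(i,px); return o+d*((z-o[2])/d[:,2])[:,None]
def proj(i,X):
    R=np.array(i['rotation']).reshape(3,3); K=np.array([[i['fx'],0,i['cx']],[0,i['fy'],i['cy']],[0,0,1.]])
    Xc=(np.atleast_2d(X)-np.array(i['origin']))@R
    return cv2.projectPoints(Xc,np.zeros(3),np.zeros(3),K,np.array(i['D'],float))[0].reshape(-1,2)
def snap(n,f):
    i=camera_info(n); im=camera(n); cv2.imwrite('pics/'+f,im[:,:,::-1]); return i,im
E
python3 - <<'E'
from h import *
for n in ('top','side','wrist'):
    i,im=snap(n,n+'0.png'); print(n,np.round(i['origin'],3),np.round(i['rotation'],3).tolist(),i['fx'])
o=get_obs();print(o)
E
```

```text
top [ 0.465 -0.074  1.092] [-0.702, 0.71, -0.028, 0.037] 394.663806956168
side [0.508 0.773 0.746] [-0.034, 0.901, -0.432, 0.025] 458.5205601847874
wrist [ 0.281 -0.563  0.374] [0.807, -0.571, -0.088, 0.124] 309.60897705913465
{'clock': 0.15, 'joint_pos': array([ 1.20836915,  0.33271004, -0.06468126,  1.4607317 ,  0.02158136,
        1.34989511, -0.08851256]), 'joint_velocities': array([ 0.00097315, -0.00261448,  0.00188571, -0.00274765,  0.00133113,
       -0.00091076, -0.00056294]), 'tau': array([ 8.02244613e-04, -6.25826383e+01,  4.91812185e-02, -3.91851604e+01,
        1.62976974e-02,  7.44382502e-03, -7.94291805e-05]), 'position': array([ 0.20822341, -0.58897845,  0.20941704]), 'ee_rot': array([ 9.85600753e-01,  1.69088382e-01, -1.04834358e-04, -5.14406055e-04]), 'ft_force': array([ 0.21365339,  0.46590708, -1.01411873]), 'torque': array([ 0.00133763,  0.00385785, -0.04251021]), 'grip_width': 1.000207367026819}
```

View pics/top0.png

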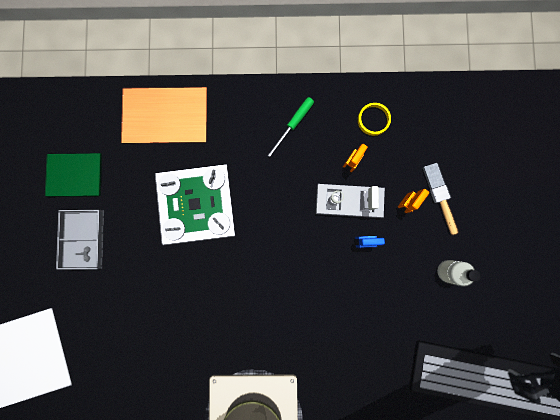

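View pics/side0.png

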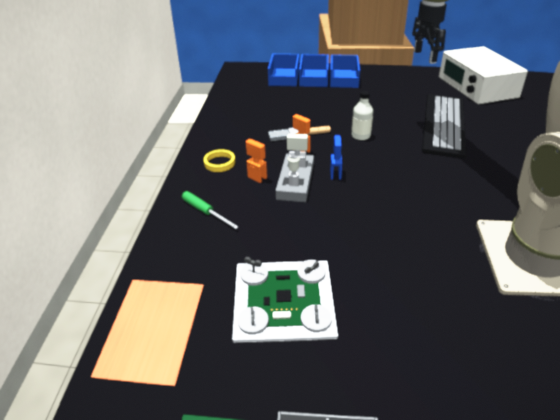

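Run:
```python
import cv2,numpy as np
t=cv2.imread('pics/top0.png');s=cv2.imread('pics/side0.png')
r=lambda a:cv2.resize(a,(400,300),interpolation=cv2.INTER_CUBIC)
cv2.imwrite('pics/c.png',np.vstack([np.hstack([r(t[155:251,146:274]),r(s[245:350,220:360])]),np.hstack([r(t[167:233,310:398]),r(s[125:209,250:362])])]))
```

```text
(no output)
```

View pics/c.png

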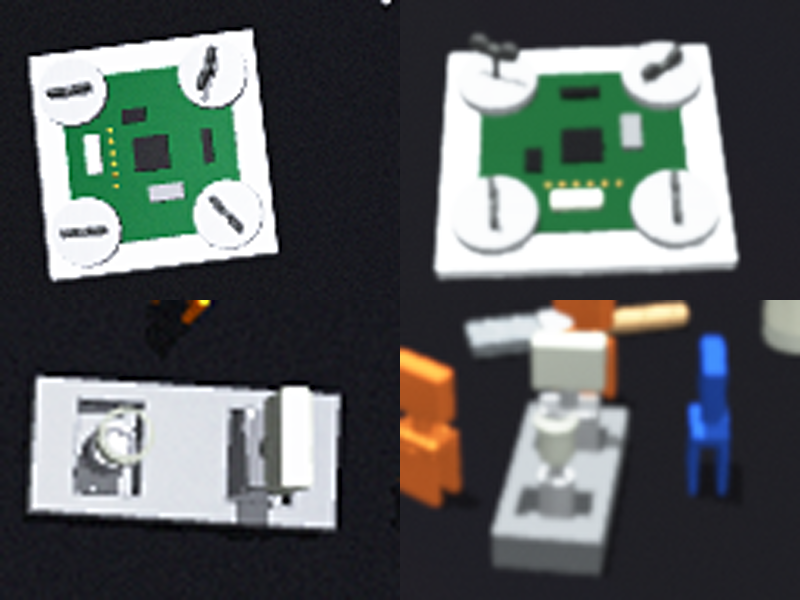

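```bash
cat >> h.py <<'E'
def tri(rays):
    A=np.zeros((3,3));b=np.zeros(3)
    for o,d in rays:
        d=d[0]/np.linalg.norm(d[0]);P=np.eye(3)-np.outer(d,d);A+=P;b+=P@o
    x=np.linalg.solve(A,b);return x,[np.linalg.norm(np.cross(x-o,d[0]/np.linalg.norm(d[0]))) for o,d in rays]
E
python3 - <<'E'
from h import *
t=camera_info('top');s=camera_info('side')
T=lambda x,y:[146+x/3.125,155+y/3.125]
print('screw',tri([ray(t,[T(208,72)]),ray(s,[[220+95/2.857,245+46/2.857]])]))
a=plane(t,[T(215,47),T(203,98)],.06);print(a)
print('corners',plane(t,[T(30,57),T(253,30),T(278,250),T(50,280)],.015))
U=lambda x,y:[310+x/4.545,167+(y-300)/4.545]
print('key top',plane(t,[U(285,388),U(308,388),U(310,487),U(278,490),U(290,438)],.12))
print('stand',plane(t,[U(36,376),U(340,395),U(333,530),U(27,512)],.03))
# side: handle top face centre
print('side key',plane(s,[[250+168/3.571,125+37/3.571]],.12), 'driver',plane(t,[U(125,436)],.1))
print(camera_info('wrist')['origin'],get_obs()['position'])
E
```

```text
Traceback (most recent call last):
  File "h.py", line 6, in ray
    d=np.c_[p,np.ones(len(p))]@np.array(i['rotation']).reshape(3,3).T
                               ~~~~~~~~~~~~~~~~~~~~~~~~~~~~~~~^^^^^
ValueError: cannot reshape array of size 4 into shape (3,3)
```

```bash
sed -i "s/np.array(i\['rotation'\]).reshape(3,3)/Rotation.from_quat(i['rotation']).as_matrix()/; 1a from scipy.spatial.transform import Rotation" h.py
python3 - <<'E'
from h import *
t=camera_info('top');s=camera_info('side')
T=lambda x,y:[146+x/3.125,155+y/3.125]
print('screw',tri([ray(t,[T(208,72)]),ray(s,[[220+95/2.857,245+46/2.857]])]))
a=plane(t,[T(215,47),T(203,98)],.06);print(a)
print('corners',plane(t,[T(30,57),T(253,30),T(278,250),T(50,280)],.015))
U=lambda x,y:[310+x/4.545,167+(y-300)/4.545]
print('key top',plane(t,[U(285,388),U(308,388),U(310,487),U(278,490),U(290,438)],.12))
print('stand',plane(t,[U(36,376),U(340,395),U(333,530),U(27,512)],.03))
print('side key',plane(s,[[250+168/3.571,125+37/3.571]],.12), 'driver',plane(t,[U(125,436)],.1))
print(Rotation.from_quat(get_obs()['ee_rot']).as_matrix())
E
```

```text
screw (array([0.6388384 , 0.10365399, 0.05177515]), [np.float64(0.001119656478038562), np.float64(0.0011196564780382632)])
[[0.65772413 0.09632679 0.06      ]
 [0.61415339 0.10634394 0.06      ]]
corners [[0.65923881 0.2680943  0.015     ]
 [0.68097298 0.07002897 0.015     ]
 [0.4860963  0.04805271 0.015     ]
 [0.46216037 0.24712931 0.015     ]]
key top [[ 0.60050427 -0.30547621  0.12      ]
 [ 0.60034862 -0.31795226  0.12      ]
 [ 0.54623797 -0.3171596   0.12      ]
 [ 0.54480688 -0.29983493  0.12      ]
 [ 0.57307423 -0.30726716  0.12      ]]
stand [[ 0.62212511 -0.17913573  0.03      ]
 [ 0.60845631 -0.35936689  0.03      ]
 [ 0.52813379 -0.35233611  0.03      ]
 [ 0.5408397  -0.17213192  0.03      ]]
side key [[ 0.57294598 -0.30572483  0.12      ]] driver [[ 0.57751399 -0.22083915  0.1       ]]
[[ 9.42818216e-01  3.33307165e-01 -3.80609818e-04]
 [ 3.33307381e-01 -9.42817709e-01  9.78545445e-04]
 [-3.26894685e-05 -1.04945053e-03 -9.99999449e-01]]
```

```bash
cat > plan.py <<'E'
import sys
from h import *
# plan.py x y z yaw_deg [slow] : rows in tool axes from the present pose to the target (tool down)
x,y,z,yaw=map(float,sys.argv[1:5]); k=float(sys.argv[5]) if len(sys.argv)>5 else 1.
o=get_obs(); p=np.array(o['position']); R=Rotation.from_quat(o['ee_rot'])
Xc=R.as_matrix()[:,0]; y0=np.degrees(np.arctan2(Xc[1],Xc[0]))
G=Rotation.from_euler('z',yaw,degrees=True)*Rotation.from_quat([1,0,0,0])
rv=(R.inv()*G).as_rotvec(degrees=True); d=np.array([x,y,z])-p
n=int(max(np.ceil(np.abs(rv).max()/10.7),np.ceil(np.linalg.norm(d)/.025/k),1))
print('from',p.round(4),round(y0,1),'n',n)
dr=np.round(rv/n,2); q,c=R,p.copy(); out=[]
for i in range(n):
    s=np.round(q.inv().apply(p+d*(i+1)/n-c)/.025,2); c=c+q.apply(s*.025); q=q*Rotation.from_rotvec(dr,degrees=True)
    out.append([s.tolist(),dr.tolist()])
for r in out: print(r)
E
python3 plan.py 0.573 -0.309 0.23 179
```

```text
from [ 0.2082 -0.589   0.2094] 19.5 n 19
[[0.92, -0.3, -0.04], [-0.0, -0.0, -8.4]]
[[0.95, -0.16, -0.05], [-0.0, -0.0, -8.4]]
[[0.97, -0.02, -0.04], [-0.0, -0.0, -8.4]]
[[0.96, 0.12, -0.04], [-0.0, -0.0, -8.4]]
[[0.94, 0.26, -0.05], [-0.0, -0.0, -8.4]]
[[0.88, 0.39, -0.04], [-0.0, -0.0, -8.4]]
[[0.82, 0.52, -0.04], [-0.0, -0.0, -8.4]]
[[0.73, 0.63, -0.04], [-0.0, -0.0, -8.4]]
[[0.63, 0.73, -0.05], [-0.0, -0.0, -8.4]]
[[0.52, 0.82, -0.04], [-0.0, -0.0, -8.4]]
[[0.4, 0.89, -0.04], [-0.0, -0.0, -8.4]]
[[0.26, 0.93, -0.05], [-0.0, -0.0, -8.4]]
[[0.12, 0.96, -0.04], [-0.0, -0.0, -8.4]]
[[-0.02, 0.97, -0.04], [-0.0, -0.0, -8.4]]
[[-0.16, 0.95, -0.05], [-0.0, -0.0, -8.4]]
[[-0.3, 0.92, -0.04], [-0.0, -0.0, -8.4]]
[[-0.43, 0.87, -0.04], [-0.0, -0.0, -8.4]]
[[-0.55, 0.8, -0.04], [-0.0, -0.0, -8.4]]
[[-0.66, 0.7, -0.05], [-0.0, -0.0, -8.4]]
```

Candidates for the key: the white paddle in the stand at top px (375,195), the blue one (370,241), the orange ones (356,157) and (413,200), and the nut driver (334,197). The white paddle with the slotted foot is the key, and the close crop confirms it. The proud screw is the one at top px (212,178), where the side view shows bare shank.

Request:
move_arm --moves '[[[0.92,-0.3,-0.04],[0,0,-8.4],1],[[0.95,-0.16,-0.05],[0,0,-8.4],1],[[0.97,-0.02,-0.04],[0,0,-8.4],1],[[0.96,0.12,-0.04],[0,0,-8.4],0.8],[[0.94,0.26,-0.05],[0,0,-8.4],0.7]]'

```text
clock: 0.78
position: [0.3049, -0.5149, 0.2152]
ee_rot: [0.858, 0.513, -0.0, -0.0]
ft_force: [0.7, -0.5, -1.1]
grip_width: 0.7
```

Request:
move_arm --moves '[[[0.88,0.39,-0.04],[0,0,-8.4],0.7],[[0.82,0.52,-0.04],[0,0,-8.4],0.7],[[0.73,0.63,-0.04],[0,0,-8.4],0.7],[[0.63,0.73,-0.05],[0,0,-8.4],0.7],[[0.52,0.82,-0.04],[0,0,-8.4],0.7]]'

```text
clock: 1.4
position: [0.4007, -0.4414, 0.2205]
ee_rot: [0.617, 0.787, 0.0, -0.0]
ft_force: [0.5, -0.6, 0.2]
grip_width: 0.701
```

Request:
move_arm --moves '[[[0.4,0.89,-0.04],[0,0,-8.4],0.7],[[0.26,0.93,-0.05],[0,0,-8.4],0.7],[[0.12,0.96,-0.04],[0,0,-8.4],0.7],[[-0.02,0.97,-0.04],[0,0,-8.4],0.7],[[-0.16,0.95,-0.05],[0,0,-8.4],0.7]]'

```text
clock: 2.02
position: [0.4967, -0.3677, 0.226]
ee_rot: [0.295, 0.956, 0.0, -0.0]
ft_force: [-0.1, 0.5, -0.3]
grip_width: 0.703
```

Request:
move_arm --moves '[[[-0.3,0.92,-0.04],[0,0,-8.4],0.7],[[-0.43,0.87,-0.04],[0,0,-8.4],0.7],[[-0.55,0.8,-0.04],[0,0,-8.4],0.7],[[-0.66,0.7,-0.05],[0,0,-8.4],0.7],[[0,0,0],[0,0,0],0.7]]'

```text
clock: 2.65
position: [0.5742, -0.3073, 0.2301]
ee_rot: [0.006, 1.0, 0.001, 0.0]
ft_force: [-0.3, -0.3, 0.3]
grip_width: 0.7
```

Run:
```python
from h import *
i,im=snap('wrist','w1.png'); o=get_obs(); print(o['position'],o['joint_pos'].round(2),i['origin'])
Rm=Rotation.from_quat(o['ee_rot']).as_matrix();print(Rm.round(3))
print(proj(i,[[.573,-.309,.12],[.6,-.309,.12],[.545,-.309,.12]]).round(1))
```

```text
[ 0.57323929 -0.30873766  0.23007277] [ 0.88  0.45 -0.64  1.33  0.27  1.45  1.81] [ 0.49654464 -0.30668195  0.39482481]
[[-1.     0.017 -0.   ]
 [ 0.017  1.     0.001]
 [ 0.     0.001 -1.   ]]
[[282.  199.5]
 [282.4 226.9]
 [281.5 169.3]]
```

View pics/w1.png

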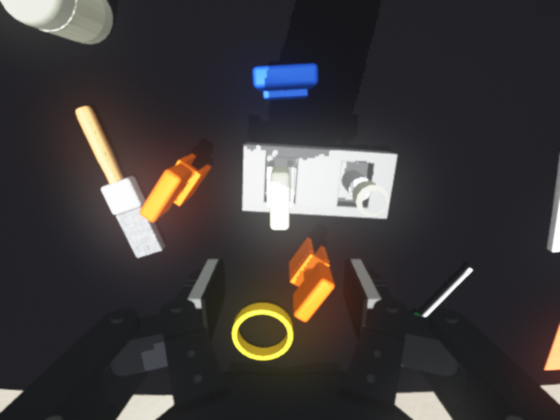

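Run:
```python
from h import *
i=camera_info('wrist'); im=cv2.imread('pics/w1.png')
c=im[160:235,262:300].astype(int)
hsv=cv2.cvtColor(im,cv2.COLOR_BGR2HSV)
for r in range(160,236,6): print(r,im[r,264:298:2].min(1))
print(plane(i,[[300,300],[330,285]],.11),plane(i,[[292,275]],.04),plane(i,[[210,168]],.05),plane(i,[[185,160]],.11))
```

```text
160 [235 168 227 196 169 159 165 166 165 166 166 163 151 150 156 165 193]
166 [230 158 195 194 162 150 154 156 156 157 159 156 155 159 177 170 160]
172 [225 203 255 252 179 185 187 187 187 186 186 176 167 208 249 237 207]
178 [211 210 254 235 222 234 235 235 236 236 236 229 205 207 247 232 196]
184 [196 199 254 250 254 255 255 255 254 241 236 229 203 207 245 227 202]
190 [185 203 255 252 254 255 255 255 255 255 255 255 243 228 253 214 219]
196 [165 192 254 252 254 255 255 255 255 255 255 255 243 232 252 182 231]
202 [219 228 254 251 254 255 255 255 255 255 255 254 245 251 248 172 237]
208 [244 244 244 241 254 255 255 255 255 255 255 254 241 242 243 242 242]
214 [ 84  86  89 210 254 255 255 255 255 255 255 254 230 118 119 121 127]
220 [ 81  82  85 207 254 255 255 255 255 255 255 254 225  95  86  86  86]
226 [ 77  78  80 179 254 255 255 255 255 255 255 254 210  87  82  82  81]
232 [72 73 74 75 76 77 77 77 77 77 78 77 77 78 77 76 77]
[[ 0.68634683 -0.29356734  0.11      ]
 [ 0.66867362 -0.26206105  0.11      ]] [[ 0.69544718 -0.30041226  0.04      ]] [[ 0.55328709 -0.39146932  0.05      ]] [[ 0.53534116 -0.39947597  0.11      ]]
```

Request:
move_arm --moves '[[[-0.04,-0.1,1],[0,0,0],0.7],[[0,0,1],[0,0,0],0.7],[[0,0,1],[0,0,0],0.7],[[0,0,1],[0,0,0],0.7],[[0,0,1],[0,0,0],0.7]]'

```text
clock: 3.32
position: [0.5729, -0.3133, 0.1046]
ee_rot: [0.01, 1.0, -0.0, -0.0]
ft_force: [-0.1, -0.7, -0.3]
grip_width: 0.698
```

Request:
move_arm --moves '[[[0,0,1],[0,0,0],0.7],[[0,0,0],[0,0,0],0.3],[[0,0,0],[0,0,0],0],[[0,0,0],[0,0,0],0],[[0,0,0],[0,0,0],0]]' --squeeze 50

```text
clock: 3.95
position: [0.5747, -0.3123, 0.082]
ee_rot: [0.008, 1.0, -0.001, 0.001]
ft_force: [-1.7, 0.4, 6.2]
grip_width: 0.196
```

Request:
move_arm --moves '[[[0,0,0],[0,0,0],0],[[0,0,0],[0,0,0],0]]'

```text
clock: 4.2
position: [0.5747, -0.3123, 0.082]
ee_rot: [0.008, 1.0, -0.001, 0.001]
ft_force: [-1.0, -0.2, 6.0]
grip_width: 0.192
```

Request:
move_arm --moves '[[[0,0,-0.5],[0,0,0],0],[[0,0,-1],[0,0,0],0],[[0,0,-1],[0,0,0],0],[[0,0,-1],[0,0,0],0],[[0,0,-1],[0,0,0],0]]'

```text
clock: 4.82
position: [0.5738, -0.3117, 0.1944]
ee_rot: [0.008, 1.0, -0.0, 0.0]
ft_force: [0.7, -0.8, -1.2]
grip_width: 0.195
```

Request:
move_arm --moves '[[[0,0,-1],[0,0,0],0],[[0,0,-0.6],[0,0,0],0],[[0,0,0],[0,0,0],0]]'

```text
clock: 5.2
position: [0.5744, -0.312, 0.2341]
ee_rot: [0.008, 1.0, -0.0, 0.001]
ft_force: [0.1, 0.4, -2.1]
grip_width: 0.2
```

```bash
python3 plan.py 0.637 0.02 0.235 167 0.9
python3 - <<'E'
from h import *
a=snap('wrist','w2.png')[1];b=snap('side','s2.png')[1]
r=lambda x:cv2.resize(x,(400,400),interpolation=cv2.INTER_CUBIC)
cv2.imwrite('pics/c2.png',np.hstack([r(a[210:420,175:385]),r(b[60:200,230:370])])[:,:,::-1])
E
```

```text
from [ 0.5744 -0.312   0.2341] 179.1 n 16
[[-0.14, 0.83, -0.0], [-0.0, 0.01, 0.75]]
[[-0.13, 0.84, -0.01], [-0.0, 0.01, 0.75]]
[[-0.13, 0.83, 0.0], [-0.0, 0.01, 0.75]]
[[-0.11, 0.84, -0.0], [-0.0, 0.01, 0.75]]
[[-0.1, 0.84, -0.0], [-0.0, 0.01, 0.75]]
[[-0.08, 0.84, -0.01], [-0.0, 0.01, 0.75]]
[[-0.08, 0.84, 0.0], [-0.0, 0.01, 0.75]]
[[-0.07, 0.84, -0.0], [-0.0, 0.01, 0.75]]
[[-0.05, 0.84, -0.01], [-0.0, 0.01, 0.75]]
[[-0.05, 0.85, 0.0], [-0.0, 0.01, 0.75]]
[[-0.03, 0.84, -0.0], [-0.0, 0.01, 0.75]]
[[-0.02, 0.84, -0.0], [-0.0, 0.01, 0.75]]
[[-0.01, 0.85, -0.01], [-0.0, 0.01, 0.75]]
[[-0.0, 0.84, -0.0], [-0.0, 0.01, 0.75]]
[[0.01, 0.85, -0.0], [-0.0, 0.01, 0.75]]
[[0.02, 0.84, -0.01], [-0.0, 0.01, 0.75]]
```

View pics/c2.png

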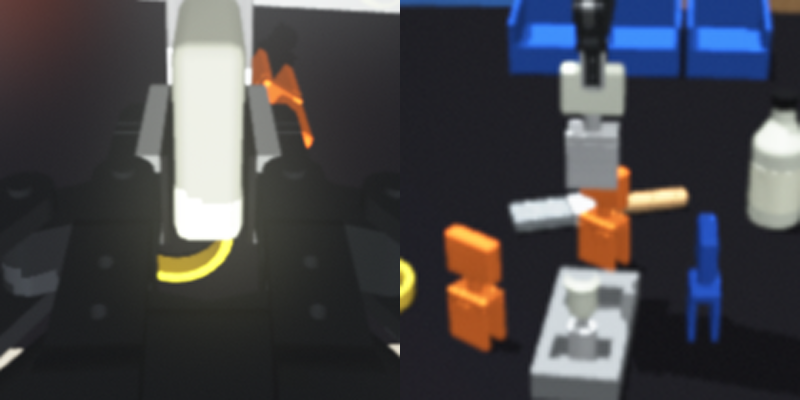

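Request:
move_arm --moves '[[[-0.14,0.83,0],[0,0,0.75],0],[[-0.13,0.84,0],[0,0,0.75],0],[[-0.13,0.83,0],[0,0,0.75],0],[[-0.11,0.84,0],[0,0,0.75],0],[[-0.1,0.84,0],[0,0,0.75],0]]'

```text
clock: 5.92
position: [0.5932, -0.2073, 0.2316]
ee_rot: [0.041, 0.999, 0.0, -0.001]
ft_force: [0.1, 0.1, -0.8]
grip_width: 0.198
```

Request:
move_arm --moves '[[[-0.08,0.84,0],[0,0,0.75],0],[[-0.08,0.84,0],[0,0,0.75],0],[[-0.07,0.84,0],[0,0,0.75],0],[[-0.05,0.84,0],[0,0,0.75],0],[[-0.05,0.85,0],[0,0,0.75],0]]'

```text
clock: 6.55
position: [0.6127, -0.1037, 0.2316]
ee_rot: [0.074, 0.997, 0.0, -0.001]
ft_force: [-0.4, 0.6, -1.6]
grip_width: 0.2
```

Request:
move_arm --moves '[[[-0.03,0.84,0],[0,0,0.75],0],[[-0.02,0.84,0],[0,0,0.75],0],[[0,0.85,0],[0,0,0.75],0],[[0,0.84,0],[0,0,0.75],0],[[0,0.8,0],[0,0,0.75],0]]'

```text
clock: 7.18
position: [0.6319, -0.0012, 0.2316]
ee_rot: [0.106, 0.994, -0.0, -0.001]
ft_force: [0.4, -0.1, -2.3]
grip_width: 0.193
```

Request:
move_arm --moves '[[[0,0,0],[0,0,0],0],[[0,0,0],[0,0,0],0]]'

```text
clock: 7.42
position: [0.6322, -0.0031, 0.2323]
ee_rot: [0.106, 0.994, -0.0, -0.0]
ft_force: [-0.3, -0.2, -1.4]
grip_width: 0.197
```

Run:
```python
from h import *
i,a=snap('wrist','w3.png');o=get_obs();print(o['position'],Rotation.from_quat(o['ee_rot']).as_matrix().round(3).tolist(),o['joint_pos'].round(2))
p=proj(i,[[.6388,.1037,.052]])[0];print(p)
x,y=max(0,int(p[0])-70),max(0,int(p[1])-70); print(x,y)
c=a[y:y+140,x:x+140]; cv2.imwrite('pics/c3.png',np.hstack([cv2.resize(c,(500,int(500*c.shape[0]/c.shape[1])),interpolation=cv2.INTER_CUBIC)])[:,:,::-1]); print(c.shape)
```

```text
[ 0.63222105 -0.00334384  0.23250368] [[-0.977, 0.212, -0.001], [0.212, 0.977, -0.001], [0.001, -0.001, -1.0]] [ 0.46  0.43 -0.72  1.38  0.28  1.44  1.11]
[377.83457329 170.19624817]
307 100
(140, 140, 3)
```

View pics/c3.png

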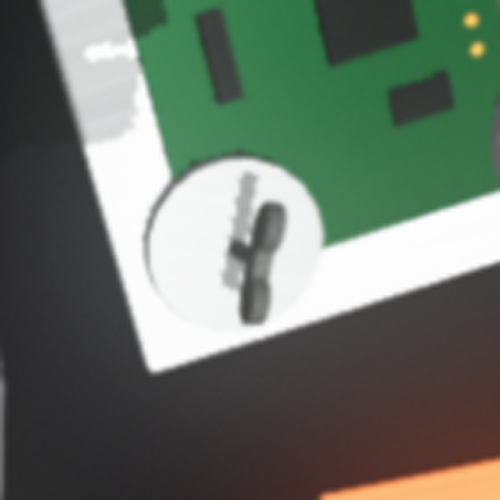

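Run:
```python
from h import *
w=camera_info('wrist');t=camera_info('top');s=camera_info('side')
W=lambda x,y:[307+x/3.571,100+y/3.571]; T=lambda x,y:[146+x/3.125,155+y/3.125]
rw=ray(w,[W(263,262)]);rt=ray(t,[T(208,72)]);rs=ray(s,[[220+95/2.857,245+46/2.857]])
print('w+s',tri([rw,rs]),'w+t',tri([rw,rt]),'all',tri([rw,rt,rs]))
for h in (.012,.016,.02,.024):
    e=plane(w,[W(272,203),W(256,322)],h+.038); v=e[0]-e[1]
    print(h,plane(w,[W(236,243)],h)[0],plane(w,[W(263,262)],h+.038)[0],plane(t,[T(212,77)],h)[0],np.degrees(np.arctan2(v[1],v[0])),np.linalg.norm(v))
```

```text
w+s (array([0.64110958, 0.10550153, 0.05430199]), [np.float64(0.001588008018649668), np.float64(0.0015880080186495913)]) w+t (array([0.63148544, 0.09536048, 0.09513587]), [np.float64(0.0012974675310808291), np.float64(0.0012974675310808734)]) all (array([0.63997779, 0.10458531, 0.05351339]), [np.float64(0.0030229254174552896), np.float64(0.0027967911342260112), np.float64(0.0005029505545085242)])
0.012 [0.64464049 0.10838591 0.012     ] [0.6438273  0.10668356 0.05      ] [0.63978502 0.10680922 0.012     ] 165.2681617413721 0.038494532710071284
0.016 [0.64372501 0.10739644 0.016     ] [0.64282101 0.10560543 0.054     ] [0.63913727 0.1061404  0.016     ] 165.26816174137213 0.038051135939330585
0.02 [0.64280953 0.10640697 0.02      ] [0.64181472 0.1045273  0.058     ] [0.63848951 0.10547157 0.02      ] 165.26816174137215 0.03760773916858977
0.024 [0.64189405 0.10541751 0.024     ] [0.64080843 0.10344917 0.062     ] [0.63784176 0.10480274 0.024     ] 165.2681617413721 0.03716434239784897
```

```bash
python3 plan.py 0.641 0.105 0.145 165.5 0.9
```

```text
from [ 0.6322 -0.0033  0.2325] 167.8 n 7
[[0.08, 0.62, 0.5], [-0.01, -0.0, 0.32]]
[[0.09, 0.61, 0.5], [-0.01, -0.0, 0.32]]
[[0.09, 0.62, 0.5], [-0.01, -0.0, 0.32]]
[[0.09, 0.61, 0.5], [-0.01, -0.0, 0.32]]
[[0.09, 0.61, 0.5], [-0.01, -0.0, 0.32]]
[[0.1, 0.62, 0.5], [-0.01, -0.0, 0.32]]
[[0.11, 0.61, 0.5], [-0.01, -0.0, 0.32]]
```

Request:
move_arm --moves '[[[0.12,0.86,0],[0,0,0.5],0],[[0.13,0.86,0],[0,0,0.5],0],[[0.13,0.86,0],[0,0,0.5],0],[[0.13,0.86,0],[0,0,0.5],0],[[0.13,0.86,0],[0,0,0.3],0]]'

```text
clock: 8.1
position: [0.6415, 0.1056, 0.2328]
ee_rot: [0.127, 0.992, -0.0, -0.0]
ft_force: [1.1, -0.1, -1.6]
grip_width: 0.198
```

Request:
move_arm --moves '[[[0,0,0.8],[0,0,0],0],[[0,0,0.8],[0,0,0],0],[[0,0,0.8],[0,0,0],0],[[0,0,0.9],[0,0,0],0],[[0,0,0],[0,0,0],0]]'

```text
clock: 8.72
position: [0.6401, 0.105, 0.1477]
ee_rot: [0.127, 0.992, -0.001, -0.002]
ft_force: [0.7, 0.3, -0.9]
grip_width: 0.199
```

```bash
python3 plan.py 0.641 0.105 0.094 165.5
python3 - <<'E'
from h import *
i,a=snap('wrist','w4.png');s,b=snap('side','s4.png');t,c=snap('top','t4.png')
p=proj(i,[[.641,.105,.055]])[0];print(p,proj(s,[[.641,.105,.055]]),proj(t,[[.641,.105,.055]]))
r=lambda x,w:cv2.resize(x,(w,400),interpolation=cv2.INTER_CUBIC)
cv2.imwrite('pics/c4.png',np.hstack([r(a[140:420,160:440],400),r(b[190:310,195:315],400)])[:,:,::-1])
E
```

```text
from [0.6401 0.105  0.1477] 165.5 n 3
[[-0.01, 0.01, 0.72], [-0.04, -0.07, -0.01]]
[[-0.02, -0.0, 0.71], [-0.04, -0.07, -0.01]]
[[-0.01, 0.0, 0.72], [-0.04, -0.07, -0.01]]
[284.55913117 207.43610476] [[252.58273946 260.51295102]] [[211.8342076  176.62537343]]
```

View pics/c4.png

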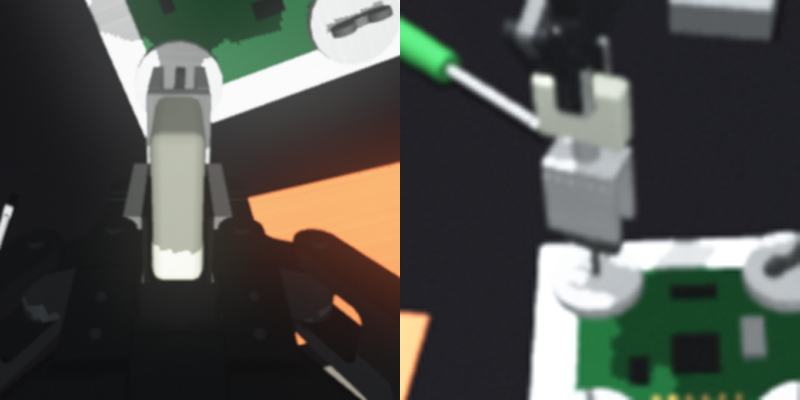

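Request:
move_arm --moves '[[[0,0,0.5],[0,0,0],0],[[0,0,0.5],[0,0,0],0],[[0,0,0.5],[0,0,0],0],[[0,0,0.3],[0,0,0],0],[[0,0,0],[0,0,0],0]]'

```text
clock: 9.5
position: [0.641, 0.1063, 0.1047]
ee_rot: [0.126, 0.992, -0.0, -0.001]
ft_force: [-0.6, -0.5, -0.1]
grip_width: 0.198
```

Request:
move_arm --moves '[[[0,0,0.1],[0,0,0],0],[[0,0,0.1],[0,0,0],0],[[0,0,0],[0,0,0],0]]'

```text
clock: 9.88
position: [0.6413, 0.1064, 0.1004]
ee_rot: [0.126, 0.992, -0.0, -0.0]
ft_force: [-0.3, -0.5, -1.8]
grip_width: 0.198
```

Request:
move_arm --moves '[[[0,0,0.1],[0,0,0],0],[[0,0,0.1],[0,0,0],0],[[0,0,0],[0,0,0],0]]'

```text
clock: 10.25
position: [0.6428, 0.1073, 0.0998]
ee_rot: [0.126, 0.992, 0.0, 0.002]
ft_force: [-8.1, -1.0, 25.8]
grip_width: 0.197
```

Request:
move_arm --moves '[[[0,0,0.08],[0,0,0],0],[[0,0,0],[0,0,0],0]]'

```text
clock: 10.5
position: [0.6438, 0.1076, 0.0998]
ee_rot: [0.126, 0.992, 0.001, 0.004]
ft_force: [-10.1, -1.5, 37.7]
grip_width: 0.199
```

Request:
move_arm --moves '[[[0,0,-0.2],[0,0,0],0],[[0,0,0],[0,0,0],0]]'

```text
clock: 10.75
position: [0.6421, 0.1067, 0.0999]
ee_rot: [0.126, 0.992, 0.0, 0.001]
ft_force: [-1.9, 0.6, 8.8]
grip_width: 0.195
```

Run:
```python
from h import *
o=get_obs();print(o['position'],o['ft_force'])
i,a=snap('wrist','w5.png');s,b=snap('side','s5.png')
r=lambda x,w:cv2.resize(x,(w,400),interpolation=cv2.INTER_CUBIC)
cv2.imwrite('pics/c5.png',np.hstack([r(a[150:250,230:330],400),r(b[220:300,215:295],400)])[:,:,::-1])
```

```text
[0.64205194 0.10666518 0.09987284] [-1.85970029  0.60602761  8.84439144]
```

View pics/c5.png

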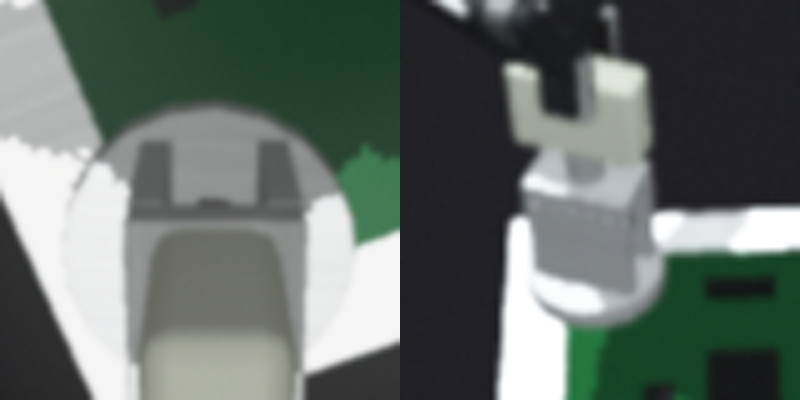

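Request:
move_arm --moves '[[[0.07,0,-0.04],[0,0,0],0],[[0,0,0],[0,0,0],0],[[0,0,0],[0,0,5],0],[[0,0,0],[0,0,6],0],[[0,0,0],[0,0,6],0]]'

```text
clock: 11.48
position: [0.6401, 0.1079, 0.0999]
ee_rot: [0.273, 0.962, 0.001, 0.0]
ft_force: [2.2, 1.7, 4.7]
grip_width: 0.2
```

Request:
move_arm --moves '[[[0,0,0],[0,0,6],0],[[0,0,0],[0,0,6],0],[[0,0,0],[0,0,6],0],[[0,0,0],[0,0,6],0],[[0,0,0],[0,0,6],0]]'

```text
clock: 12.1
position: [0.6406, 0.1076, 0.0999]
ee_rot: [0.512, 0.859, 0.001, 0.001]
ft_force: [4.5, 1.5, 2.1]
grip_width: 0.196
```

Run:
```python
from h import *
o=get_obs();print(o['position'],o['ft_force'].round(1),o['torque'].round(3),o['joint_pos'].round(2),Rotation.from_quat(o['ee_rot']).as_matrix().round(3).tolist())
```

```text
[0.64062419 0.10755494 0.09985606] [4.5 1.5 2.1] [ 0.312 -1.193  0.114] [ 0.17  0.52 -0.55  1.5   0.28  1.2   0.07] [[-0.475, 0.88, 0.002], [0.88, 0.475, 0.001], [-0.0, 0.003, -1.0]]
```

Request:
move_arm --moves '[[[0,0,0],[0,0,6],0],[[0,0,0],[0,0,6],0],[[0,0,0],[0,0,6],0],[[0,0,0],[0,0,6],0],[[0,0,0],[0,0,6],0]]'

```text
clock: 12.72
position: [0.6411, 0.1072, 0.1]
ee_rot: [0.717, 0.697, 0.001, 0.001]
ft_force: [5.7, 0.5, 3.3]
grip_width: 0.195
```

Request:
move_arm --moves '[[[0,0,0],[0,0,0],0],[[0,0,0],[0,0,0],0],[[0,0,0],[0,0,-5],0],[[0,0,0],[0,0,-3],0],[[0,0,0],[0,0,0],0]]'

```text
clock: 13.35
position: [0.6394, 0.1067, 0.0998]
ee_rot: [0.665, 0.747, -0.0, -0.0]
ft_force: [0.8, 0.2, 6.5]
grip_width: 0.195
```

Run:
```python
from h import *
o=get_obs();print(o['position'],o['ft_force'].round(1),o['torque'].round(3),Rotation.from_quat(o['ee_rot']).as_matrix().round(3).tolist())
i,a=snap('wrist','w6.png');s,b=snap('side','s6.png')
r=lambda x,w:cv2.resize(x,(w,400),interpolation=cv2.INTER_CUBIC)
cv2.imwrite('pics/c6.png',np.hstack([r(a[140:260,220:340],400),r(b[220:300,215:295],400)])[:,:,::-1])
```

```text
[0.63944054 0.10672223 0.09984521] [0.8 0.2 6.5] [-0.28   0.001 -0.023] [[-0.116, 0.993, -0.0], [0.993, 0.116, -0.0], [-0.0, -0.0, -1.0]]
```

View pics/c6.png

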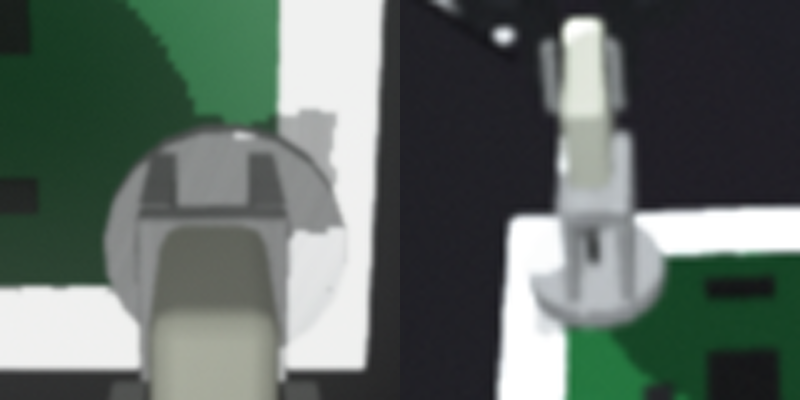

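Request:
move_arm --moves '[[[0,0,0],[0,0,0],0.25],[[0,0,0],[0,0,0],0.3],[[0,0,0],[0,0,0],0.5],[[0,0,0],[0,0,0],0.7],[[0,0,0],[0,0,0],0.7]]'

```text
clock: 14.08
position: [0.6396, 0.1069, 0.0994]
ee_rot: [0.666, 0.746, -0.0, -0.0]
ft_force: [-0.5, -1.1, 0.3]
grip_width: 0.697
```

Request:
move_arm --moves '[[[0,0,-0.5],[0,0,0],0.7],[[0,0,-1],[0,0,0],0.7],[[0,0,-1],[0,0,0],0.7],[[0,0,-1],[0,0,0],0.7],[[0,0,-1],[0,0,0],0.7]]'

```text
clock: 14.7
position: [0.6397, 0.107, 0.214]
ee_rot: [0.666, 0.746, 0.0, 0.0]
ft_force: [0.3, -0.2, -0.8]
grip_width: 0.699
```

Request:
move_arm --moves '[[[0,0,-1],[0,0,0],0.7],[[0,0,-0.5],[0,0,0],0.7],[[0,0,0],[0,0,0],0.7]]'

```text
clock: 15.08
position: [0.64, 0.1071, 0.2504]
ee_rot: [0.666, 0.746, 0.001, 0.001]
ft_force: [-0.5, 0.5, -0.5]
grip_width: 0.7
```

Run:
```python
from h import *
o=get_obs();print(o['position'],o['ft_force'].round(1))
i,a=snap('wrist','w7.png');s,b=snap('side','s7.png')
print(proj(i,[[.640,.106,.14],[.640,.106,.055]]))
r=lambda x,w:cv2.resize(x,(w,400),interpolation=cv2.INTER_CUBIC)
cv2.imwrite('pics/c7.png',np.hstack([r(a[110:290,190:370],400),r(b[220:300,215:295],400)])[:,:,::-1])
```

```text
[0.63999507 0.10706274 0.25044329] [-0.5  0.5 -0.5]
[[283.64478606 201.69602887]
 [283.50003108 182.06727817]]
```

View pics/c7.png

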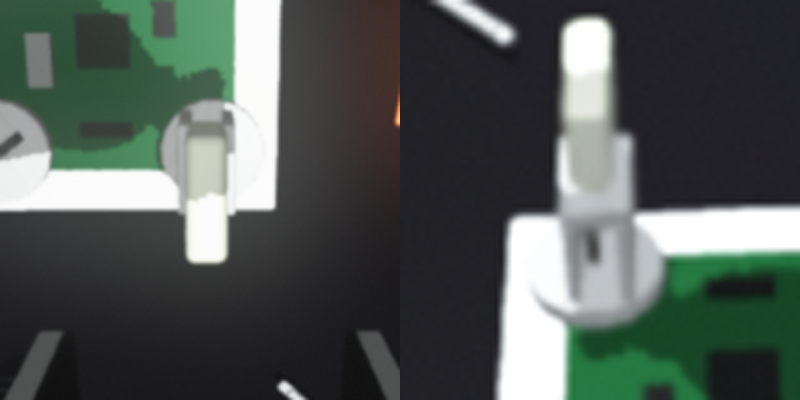

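The picture shows the key standing upright on the pad at the screw, with the wing inside the slot (side crop (592,245)). The gripper is clear above it, so I'm handing in.

```bash
python3 -c "
from workcell import hand_in; print(hand_in())"
```

```text
the job is handed in; nothing more can be done
None
```

I took the white-paddle wing key from the stand, lowered it over the proud screw onto its pad, and turned the screw clockwise. I then let go and handed in at about 15 s of robot time.

- **Seating:** With the feet in contact, the pictures showed the jaws around the wings and the foot roughly centred on the pad. Contact came at a tool height of about 0.100 m, against about 0.094 m expected from the images, so I backed off and looked before turning. The highest reading while seating was about 39 N; this was the wrist force through the key, not the gripper body.
- **Turn:** The tool turned 77°, then went back 8° to unload the jaws. Taking off the play, I estimate the screw turned about 60–65°. I could not read the joint angle directly; the side view does show the wing turned to match the key.
- **Final check:** After release the key stands upright and still on the pad with the wing in the slot. The gripper is about 100 mm above the top of the key and touches nothing, with the wrist force near zero. I judged upright and centred from the pictures only.

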